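# Close up the fibre splicer: tap the raised clamp flap down, then shut its wind cover

## Robot

A 6-joint arm with a two-finger parallel gripper is mounted at the origin on a cart in front of the work surface, level with it; the furniture and walls round the work are solid. World frame = base frame: x ahead of the robot, y to its left, z up, the work surface at z = 0. Lengths are in m, angles in rad, forces in N, time in s.
With the tool pointing down it reaches from about 0.275 to 0.725 m from the base axis. Payload 5.6 kg.
Tool frame: the origin (TCP) lies between the finger pads; the fingertips stand 17 mm ahead of it and the grasp point (between the pads) lies 2 mm behind it; z points along the fingers, y is the line along which they close (so a half turn about z gives the same grasp; the last joint's range is limited). The gripper opens to 85 mm and grips with 20 to 120 N. Pads are 22 mm wide; open, the fingers measure 114 mm over their backs; the gripper's body (76 mm by 85 mm) begins 54 mm behind the grasp point. The pads swing forward as they close: fully open they stand 13 mm farther back than shut.
Start: joints at [1.57, 0.255, 0.108, 0, -1.424, -0.285], TCP at [0.155, 0.528, 0.248] pointing down, gripper open.
Joint ranges: [-2.95, 2.95], [-1.21, 1.97], [-1.09, 1.5], [-2.87, 1.71], [-2.94, -0.07], [-3.05, 3.05]. Speed limits (rad/s): [2.57, 2.57, 3.14, 3.14, 3.14, 3.14].

## Interface

Orientations are given as a unit quaternion [w, x, y, z].
In Python, from rig import ctrl, cams gives the robot as it stands (ctrl), with the cameras (cams).
- The arm moves only by the tool inch_along, called as name(argument=value, ...) on one line, values as JSON. Schema: {"type":"object","properties":{"deltas":{"type":"object","properties":{"rows":{"type":"array","items":{"type":"array","items":{"type":"number"},"minItems":5,"maxItems":5},"minItems":1,"maxItems":10}},"additionalProperties":false,"required":["rows"]},"grip_n":{"type":"number"},"only":{"type":"string"},"quiet":{"type":"boolean"},"lines":{"type":"string"}},"required":["deltas"],"additionalProperties":false}. deltas is an object whose key "rows" holds a list of rows, 1 to 10 of them, each of 5 numbers: the finger opening in m, then dx, dy, dz in m, then a turn about the tool's z in rad; each row is the pose to reach, as a shift and turn from the pose commanded when the call began, along the tool's axes at that moment; what a row does not reach only later rows make up. A row lasts 1/8 s, in which the tool goes at most 0.0625 m and 0.188 rad, less where a joint would pass 70% of its speed; a pose out of reach is approached as far as the arm can. The fingers move at their own pace and stop on an object; grip_n is the grip in N (left out, the last holds). Time passes only in rows, so rows that do not move let the fingers close. The tool returns the time, the measured TCP pose, the force, the opening and the grip force at its end. only (a regular expression) keeps the lines of the reply that match it, lines (a string "A,B") keeps lines A to B, and quiet returns only ok. Input that does not fit is refused with a message, and nothing moves.
- ctrl.sense(): the state, without advancing time (a new reading comes with each control period).
- cams.grab_frame(name): name is "scene" or "top"; returns (picture, depth): 420x560x3 uint8, red, green, blue; 420x560 float32, m along the optical axis (not along the pixel's ray), 0 where there is no reading.
- cams.camera_model(name): a dict with "fovy" (degrees; the focal length in pixels is half the picture's height over the tangent of half this angle, whatever the lens; pixels are square), "cx", "cy" (the principal point, pixels), "world_from_camera" (4x4, takes a point from camera to world coordinates). Camera axes: x right, y up, looking along -z (the intrinsics and any distortion apply to the point x, -y, -z); pixel columns grow to the right and rows downward; lengths in m; the calibration is good to about 2 mm. A picture is of the moment at which its call begins. camera_model takes no time and is no camera call.
- ctrl.sign_off(): hands the job in; it is judged then, once.
The state is a dict: "clock": time; "joints": joint angles; "qvel": joint speeds; "tau": joint torques, N m; "eef_pos": TCP position; "ee_rot": TCP orientation; "contact_force": force on the tool from outside, world axes, zero at the start; "wrist_torque": the same for the moment, N m; "gripper_width": finger opening in m; "grip_force": force on a finger pad.
Only numpy, scipy, OpenCV 4.12 (cv2) and the standard library are available. Lean on these libraries where they do the work, as an engineer would, in place of code of your own. Each camera call takes 0.05 s, during which the arm holds its last target. There are 200 camera calls.

## Task

Close up the fibre splicer for the night so that no dust reaches its fibre grooves: with the fingertips lightly press the raised left clamp flap down flat onto its block, and only then tip the wind cover forward and push it gently fully shut over both clamps; press and push only, grip nothing. Do not touch the right clamp flap, which is down already, leave the heater lid at the back standing open as it is (the heater is still cooling), disturb none of the things lying round the splicer, and withdraw clear at the end.

Things in the scene. Friction and masses are not known exactly. Their poses are not given: they have to be found in the camera images.
- splicer: Dark blue fibre fusion splicer, 168 (x) x 150 (y) x 83 mm high when shut, fixed to the bench. Origin: centre of its underside, 2 mm above the bench zero. Its x axis points from its front (robot side) to its back, y to its left as the robot sees it, z up. Every other offset given below is in mm in this frame. Body top at z 40, a hinged wind cover and heater lid above it.
- clamp_well (a point): Centre of the floor of the open well, (-18, 0, 40), in which the two fibre clamps stand: well x -53 to 16, y -67 to 67. Its front wall (x -58 to -53) and side walls (|y| 67 to 75) rise to z 58, its back wall (x 16 to 24) to z 56. Left clamp block y 24 to 56, right one y -56 to -24, both x -30 to -6, up to z 50; electrode block between them |y| < 12, up to z 50.
- splicer_clamp_l (a joint): Left clamp flap: plate 33 mm long from its hinge, 26 mm wide (y 27 to 53), 4 mm thick. Hinge line along y at x -4, z 51.5. 0 rad = flat, top at z 54, reaching forward to x -37; grows as the free front edge swings up and back. Starts 0.55 to 0.95 rad. Light friction, stays where left; pressed on its upper face it gives way to a few newtons or less (moved slowly) until it stops at 0.
- left_flap_edge (a point): On the upper face of the left clamp flap, on its middle line, 3 mm from the free edge (30 mm from the hinge); at (-34, 40, 54) when the flap is down. Moves with the flap.
- splicer_clamp_r: Right clamp flap, like the left one, at y -53 to -27; lies flat (top at z 54), not to be touched. This frame coincides with the splicer's own (origin under the splicer's centre).
- splicer_wind_cover (a joint): Wind cover: hood open below, 150 wide (y), 72 deep, 23 high. Hinge line along y at x 21, z 62. 0 rad = shut, flat top at z 82 over x -58 to 14; grows as its front edge swings up and back. Starts 1.58 to 1.72 (stop 1.745): upright, flat outer face to the back, upper end at z 140. Light friction, stays upright; follows a push of 1 to 3 N on the outer face and may sink shut by itself near the end.
- cover_edge (a point): Middle of the wind cover's front top edge, on its outer face; at (-58, 0, 82) when shut, the uppermost rear edge of the raised cover at the start. Moves with the cover.
- splicer_heater_lid (a joint): Heater lid at the back: plate 108 wide (y), 36 deep, 5 thick, hinge line along y at x 79, z 56. 0 rad = shut forward over the trough (x 42 to 78); starts 1.4 to 1.65 rad open, upright, its edge at about z 92, 20 to 35 mm behind the raised wind cover (above z 100 that cover can be reached freely from behind). To be left as it is.
- heater_lid_edge (a point): Middle of the free edge of the heater lid, outer face.
- cleaver: Black fibre cleaver, 59 x 110 x 37 mm, loose on the bench to the right of the splicer; origin under its centre. Bystander.
- pump_bottle: Square solvent dispenser with a round pump top, 66 x 66 x 136 mm, loose, behind on the right; origin under its centre. Bystander.
- torque_wrench: Small torque wrench with an orange handle, 18 x 140 x 14 mm, loose, lying to the left of the splicer; origin under its centre. Bystander.
- tweezers_a: Steel tweezers, 13 x 121 x 11 mm, loose, farther left of the splicer; origin under its centre. Bystander.
- adapter_1: Brass coaxial adapter standing upright, 16 x 18 x 28 mm, loose, close behind the splicer; origin under its centre. Bystander.
- adapter_2: Steel coaxial adapter standing upright, 16 x 18 x 28 mm, loose, close behind the splicer; origin under its centre. Bystander.
- steel_dish: Small round steel dish, 53 mm across, 18 mm high, loose, close behind the splicer; origin under its centre. Bystander.

How it is judged:
By the outcome, as a careful person would: the job done as asked, in the order asked, and still so for the second after the job is handed in, with the robot touching nothing.
It also fails if it takes over 51 s, if anything falls off the work surface, if the arm or the gripper's body presses on something with over 40 N, if the wrist force passes 120 N, or if a joint passes its speed limit or range.

## Working session

There is one attempt and no reset: what is moved stays moved. The work goes in short steps, Python scripts to look and compute and a tool call to move; the robot and the scene stay as the last step left them, time stands still between calls to the robot, and variables do not carry over. Pictures are saved under pics/ and viewed, at most 10 in all, crops included, and the job is handed in when it is done.

```bash
ls; mkdir -p pics
```

Run:
```python
from rig import ctrl, cams
import cv2,numpy as np
for n in("scene","top"):
    p,d=cams.grab_frame(n); cv2.imwrite(f"pics/{n}0.png",p[:,:,::-1]); np.save(f"pics/{n}0.npy",d)
    m=cams.camera_model(n); print(n,m, (d>0).mean())
s=ctrl.sense(); print(s)
```

```text
pics
rig.py
scene {'fovy': 57.00457297283101, 'cx': 279.5719818174997, 'cy': 210.263681897087, 'world_from_camera': array([[-0.8896762 ,  0.23830144, -0.38947231,  0.27620028],
       [-0.45647752, -0.44511673,  0.77038911,  0.4725048 ],
       [ 0.0102242 ,  0.86318221,  0.50478901,  0.5115856 ],
       [ 0.        ,  0.        ,  0.        ,  1.        ]])} 0.9959608843537415
top {'fovy': 55.303413346515555, 'cx': 283.30085387196294, 'cy': 206.4667697449663, 'world_from_camera': array([[-0.01884719,  0.98846292, -0.15028587,  0.46009919],
       [-0.99979708, -0.01756333,  0.0098656 , -0.20678212],
       [ 0.00711226,  0.15044131,  0.98859336,  0.97954253],
       [ 0.        ,  0.        ,  0.        ,  1.        ]])} 0.9960799319727891
{'clock': 0.1, 'joints': array([ 1.56959816e+00,  2.55704528e-01,  1.07134917e-01, -4.09076218e-04,
       -1.42389179e+00, -2.84640552e-01]), 'qvel': array([-0.00016229, -0.00069384,  0.00211092,  0.00273497,  0.0002323 ,
        0.00060086]), 'tau': array([-2.38276618e-03, -3.87603235e+01,  2.38474739e+01,  5.37796274e+00,
       -3.78034572e-03, -1.57373208e-06]), 'eef_pos': array([0.15489226, 0.52731468, 0.24747978]), 'ee_rot': array([ 8.52766437e-04,  9.89799749e-01, -1.42463061e-01, -8.26880951e-05]), 'contact_force': array([-0.86377571, -0.59825176, -0.11120805]), 'wrist_torque': array([-0.0290894 ,  0.011177  ,  0.03208742]), 'grip_force': 0.0, 'gripper_width': 0.08540117966417116}
```

View pics/scene0.png

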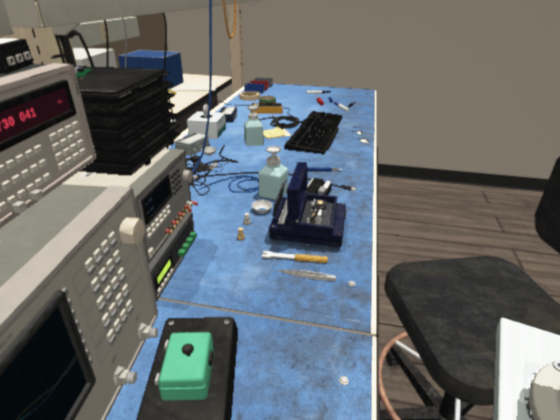

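View pics/top0.png

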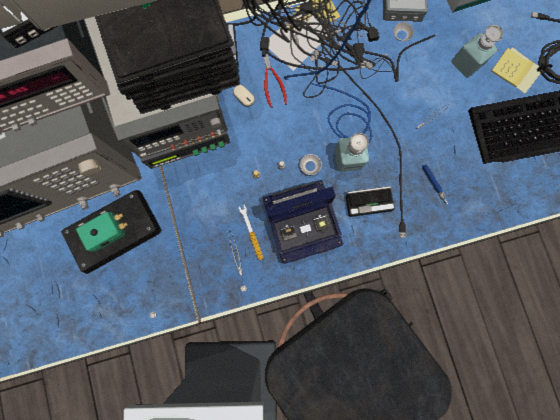

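The scene view shows the splicer at about (310,215), with the cover upright and the bench things round it. In the top view the splicer is at about (303,222), yawed roughly 10–15°, with the torque wrench at (252,232), tweezers at (236,252), adapters at (257,174) and (282,165), dish at (310,165) and cleaver at (370,201). Next I'll enlarge both and build the point cloud.

Create h.py:
```python
import numpy as np,cv2
from rig import ctrl, cams
def cloud(n,d):
    m=cams.camera_model(n); f=210/np.tan(np.radians(m["fovy"])/2)
    v,u=np.mgrid[:420,:560]
    P=np.stack([(u-m["cx"])/f*d,-(v-m["cy"])/f*d,-d],-1)
    T=m["world_from_camera"]; return P@T[:3,:3].T+T[:3,3]
def proj(n,X):
    m=cams.camera_model(n); f=210/np.tan(np.radians(m["fovy"])/2); T=m["world_from_camera"]
    c=(np.atleast_2d(X)-T[:3,3])@T[:3,:3]
    return np.c_[m["cx"]+f*c[:,0]/-c[:,2], m["cy"]-f*c[:,1]/-c[:,2]]
```

Run:
```python
from h import *
a=cv2.imread("pics/top0.png")[140:270,220:400]; b=cv2.imread("pics/scene0.png")[150:255,250:360]
cv2.imwrite("pics/c1.png",cv2.resize(a,None,fx=4.4,fy=4.4,interpolation=2)); cv2.imwrite("pics/c2.png",cv2.resize(b,None,fx=5.5,fy=5.5,interpolation=2))
for n in("top","scene"):
    d=np.load(f"pics/{n}0.npy"); P=cloud(n,d); im=cv2.imread(f"pics/{n}0.png"); np.save(f"pics/{n}P.npy",P)
    b=(P[...,2]<.01)&(abs(P[...,0]-.45)<.2)&(abs(P[...,1]+.2)<.3); print(n,"bench z",np.median(P[b][:,2]),P[b][:,2].std())
    hi=(P[...,2]>.03)&(P[...,2]<.2)&(P[...,0]>.25)&(P[...,0]<.6)&(P[...,1]<.0)&(P[...,1]>-.45)
    k,l,st,c=cv2.connectedComponentsWithStats(hi.astype(np.uint8))
    for i in range(1,k):
        if st[i,4]>60: q=P[l==i]; print(st[i],q.min(0).round(3),q.max(0).round(3))
```

```text
top bench z 0.0005127311447329364 0.1966585635728584
[ 266  200   77   64 3523] [ 0.47  -0.352  0.031] [ 0.6   -0.175  0.149]
[358 207  14   7  74] [ 0.585 -0.426  0.031] [ 0.599 -0.395  0.039]
scene bench z 0.0020048576671689577 0.13335655303548294
[ 281  168   65   73 2744] [ 0.47  -0.424  0.03 ] [ 0.6   -0.172  0.149]
```

View pics/c1.png

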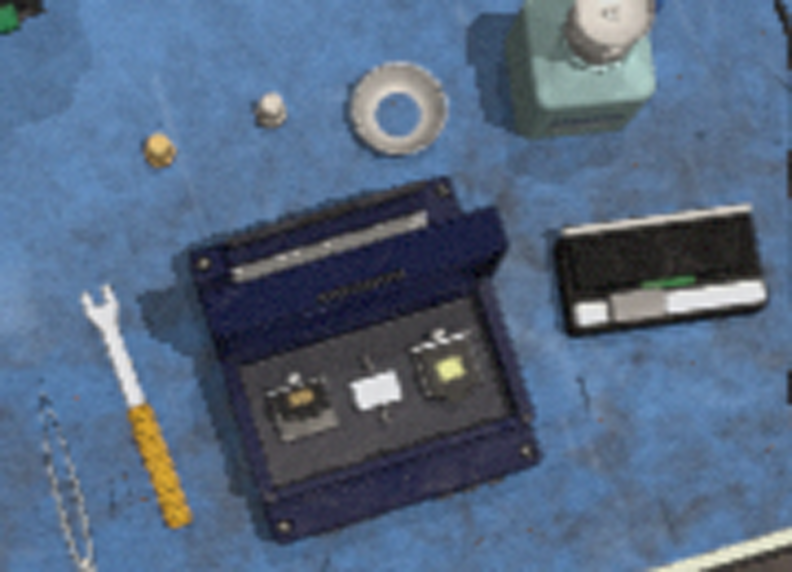

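View pics/c2.png

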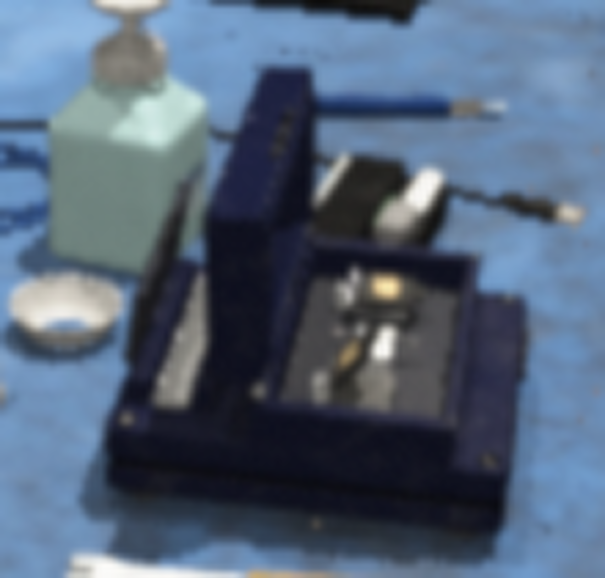

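The crops show the left flap raised (top crop about (300,400)), the right flap flat (445,370), the cover upright with its outer face to the back, and the heater lid standing. There are four corner screws on the body top at crop pixels (445,188), (203,262), (285,525) and (528,450). I'll use these to get the pose.

Run:
```python
from h import *
def ray(n,uv,z):
    m=cams.camera_model(n); f=210/np.tan(np.radians(m["fovy"])/2);T=m["world_from_camera"]
    uv=np.atleast_2d(uv); r=np.c_[(uv[:,0]-m["cx"])/f,-(uv[:,1]-m["cy"])/f,-np.ones(len(uv))]@T[:3,:3].T
    return T[:3,3]+r*((z-T[2,3])/r[:,2])[:,None]
s=ray("top",np.array([[445,188],[203,262],[285,525],[528,450]])/4.4+[219.6,139.6],.042)
print("screws",s.round(4).tolist(),"centre",s.mean(0),"sides",[np.linalg.norm(s[i]-s[i-1]).round(4) for i in range(4)])
d=(s[0]+s[1]-s[2]-s[3]); e=(s[1]+s[2]-s[0]-s[3]); print("yaw",np.arctan2(d[1],d[0]),np.arctan2(-e[0],e[1]))
P=np.load("pics/topP.npy");Q=np.load("pics/sceneP.npy")
def sel(P): return P[(P[...,0]>.38)&(P[...,0]<.72)&(P[...,1]<-.08)&(P[...,1]>-.42)]
A,B=sel(P),sel(Q)
for nm,C in(("top",A),("scene",B)):
    for lo,hi in((.036,.047),(.055,.063),(.125,.15)):
        q=C[(C[:,2]>lo)&(C[:,2]<hi)&(C[:,1]>-.34)]
        r=cv2.minAreaRect(q[:,:2].astype(np.float32)*1000); print(nm,lo,len(q),np.round(r[0],1),np.round(r[1],1),round(r[2],1))
yaw=np.arctan2(d[1],d[0]); c=s.mean(0)[:2]
R=np.array([[np.cos(yaw),-np.sin(yaw)],[np.sin(yaw),np.cos(yaw)]])
for nm,C in(("top",A),("scene",B)):
    L=np.c_[(C[:,:2]-c)@R,C[:,2]-.002]*1000
    np.save(f"pics/L{nm}.npy",L)
    q=L[(L[:,2]>110)&(L[:,0]<60)&(abs(L[:,1])<90)]; print(nm,"cover>110",q.min(0).round(1),q.max(0).round(1))
    f=L[(abs(L[:,1]-40)<11)&(L[:,0]>-50)&(L[:,0]<12)&(L[:,2]>45)&(L[:,2]<95)]; print("flapL",len(f)); print(f[np.argsort(f[:,0])].round(0)[::3].astype(int).tolist())
    f=L[(abs(L[:,1]+40)<11)&(L[:,0]>-36)&(L[:,0]<-8)&(L[:,2]>45)]; print("flapR z",np.median(f[:,2]) if len(f) else 0)
    f=L[(abs(L[:,1])<45)&(L[:,0]>55)&(L[:,0]<110)&(L[:,2]>62)&(L[:,2]<105)]; print("lid",len(f),f.min(0).round(0),f.max(0).round(0)) if len(f) else 0
    f=L[(abs(L[:,1])<60)&(L[:,0]<-62)&(L[:,0]>-82)]; print("front apron z",np.median(f[:,2]))
```

```text
screws [[0.6594, -0.3067, 0.042], [0.6209, -0.1748, 0.042], [0.4795, -0.2163, 0.042], [0.5166, -0.3461, 0.042]] centre [ 0.56910503 -0.26097923  0.042     ] sides [np.float64(0.1481), np.float64(0.1374), np.float64(0.1474), np.float64(0.135)]
yaw 0.2774294374867884 0.28100511695938213
top 0.036 2151 [ 567.2 -260.6] [166.7 149.5] 15.9
top 0.055 548 [ 575.1 -258.6] [134.3 149.8] 16.2
top 0.125 830 [ 597.6 -252.1] [ 25.4 149.8] 15.9
scene 0.036 1293 [ 565.9 -255.6] [165.7 148.6] 15.2
scene 0.055 443 [ 576.6 -256. ] [137.6 152.6] 15.8
scene 0.125 419 [ 597.4 -249.3] [ 25.2 151.4] 16.3
top cover>110 [-90.  -74.2 110.1] [ 42.5  82.  977.5]
flapL 119
[[-33, 46, 51], [-32, 49, 50], [-31, 51, 48], [-31, 46, 51], [-30, 41, 53], [-29, 43, 47], [-28, 45, 48], [-27, 40, 47], [-27, 35, 51], [-26, 45, 78], [-26, 37, 46], [-25, 32, 49], [-25, 42, 80], [-24, 51, 48], [-23, 37, 74], [-23, 31, 50], [-22, 41, 75], [-22, 43, 76], [-21, 36, 72], [-20, 31, 72], [-20, 33, 72], [-19, 35, 72], [-18, 30, 67], [-17, 49, 72], [-16, 34, 65], [-16, 36, 66], [-15, 39, 67], [-14, 41, 65], [-14, 43, 65], [-13, 38, 63
[... 162 characters left out ...]
248415385
lid 103 [ 68. -44.  64.] [74. 44. 97.]
front apron z 39.24156808649437
scene cover>110 [ 17.4 -72.2 110.1] [ 42.8  79.5 146.5]
flapL 91
[[-32, 38, 48], [-31, 47, 48], [-30, 38, 50], [-29, 48, 51], [-27, 34, 50], [-25, 37, 49], [-25, 45, 75], [-24, 43, 50], [-23, 49, 74], [-22, 29, 49], [-21, 44, 50], [-21, 31, 74], [-20, 33, 49], [-19, 43, 49], [-18, 35, 50], [-18, 51, 49], [-17, 34, 70], [-16, 49, 71], [-16, 41, 69], [-15, 35, 68], [-14, 47, 67], [-13, 50, 50], [-12, 50, 66], [-11, 50, 50], [-10, 45, 60], [-9, 50, 50], [-7, 40, 56], [-4, 36, 51], [-3, 44, 53], [-1, 44, 48], [0, 38, 52]]
flapR z 53.89631681637546
lid 77 [ 69. -44.  64.] [74. 44. 95.]
front apron z 40.08145121841028
```

Add to h.py:
```python
from scipy.spatial.transform import Rotation as Rn
C=np.array([.568,-.2585]); YAW=.278; TIP=.017
def go(x,y,ztip):
    """splicer-frame mm fingertip target -> tool-axes shift + turn (measured pose)"""
    s=ctrl.sense(); c,sn=np.cos(YAW),np.sin(YAW)
    W=np.array([C[0]+(c*x-sn*y)/1e3, C[1]+(sn*x+c*y)/1e3, ztip/1e3+.002+TIP])
    q=s["ee_rot"]; R=Rn.from_quat([q[1],q[2],q[3],q[0]]).as_matrix()
    d=R.T@(W-s["eef_pos"]); ty=R[:,1]; goal=np.array([-sn,c,0]); 
    w=np.arctan2(ty[0]*goal[1]-ty[1]*goal[0],ty[:2]@goal[:2])
    p=np.array(s["eef_pos"])-[C[0],C[1],.002]; 
    print("now sp-frame tip mm",np.round([1e3*(c*p[0]+sn*p[1]),1e3*(-sn*p[0]+c*p[1]),1e3*(p[2]-TIP)],1),"t",s["clock"],"F",s["contact_force"].round(2),"Fsp x",round(float(s["contact_force"][0]*c+s["contact_force"][1]*sn),2))
    print("target W",W.round(4),"shift",d.round(4),"turn(tool z)",round(-w,3),"joints",s["joints"].round(2))
    return d,w
```

Run:
```python
from h import *
P=np.concatenate([np.load("pics/topP.npy").reshape(-1,3),np.load("pics/sceneP.npy").reshape(-1,3)])
a,b=np.array([.155,.528]),np.array([.568,-.26]); L=np.linalg.norm(b-a);u=(b-a)/L
t=(P[:,:2]-a)@u; n=abs((P[:,:2]-a)@[-u[1],u[0]])
for lo in np.arange(0,.95,.1):
    m=(t>lo)&(t<lo+.1)&(n<.1); print(lo.round(1),m.sum(),np.percentile(P[m,2],[50,99,100]).round(3) if m.any() else '')
go(-29,40,120)
go(-29,40,100)
```

```text
0.0 356 [-0.773 -0.762 -0.   ]
0.1 2836 [0.003 0.512 0.512]
0.2 2462 [0.002 0.006 0.008]
0.3 2747 [0.002 0.006 0.008]
0.4 9430 [0.002 0.005 0.008]
0.5 8918 [0.002 0.005 0.008]
0.6 7484 [0.002 0.005 0.013]
0.7 7136 [0.002 0.98  0.98 ]
0.8 7314 [0.042 0.144 0.149]
0.9 4219 [0.044 0.144 0.148]
now sp-frame tip mm [-181.6  869.   228.5] t 0.1 F [-0.86 -0.6  -0.11] Fsp x -0.99
target W [ 0.5291 -0.228   0.139 ] shift [0.5721 0.6189 0.1096] turn(tool z) 2.578 joints [ 1.57  0.26  0.11 -0.   -1.42 -0.28]
now sp-frame tip mm [-181.6  869.   228.5] t 0.1 F [-0.86 -0.6  -0.11] Fsp x -0.99
target W [ 0.5291 -0.228   0.119 ] shift [0.5721 0.6189 0.1296] turn(tool z) 2.578 joints [ 1.57  0.26  0.11 -0.   -1.42 -0.28]
```

inch_along(deltas={"rows": [[0, 0.19, 0.2, 0, 0.6], [0, 0.19, 0.2, 0, 0.6], [0, 0.19, 0.2, 0, 0.6], [0, 0.38, 0.41, 0, 1.5], [0, 0.38, 0.41, 0, 1.5], [0, 0.38, 0.41, 0, 1.5], [0, 0.38, 0.41, 0, 1.5], [0, 0.38, 0.41, 0, 1.5], [0, 0.38, 0.41, 0, 1.5], [0, 0.38, 0.41, 0, 1.5]]}, grip_n=20)

```text
clock: 1.35
eef_pos: [0.4046, 0.0236, 0.2477]
ee_rot: [-0.001, -0.624, 0.781, 0.0]
contact_force: [-0.8, 1.4, -0.3]
gripper_width: 0.0001
grip_force: 0.0
```

```bash
python3 -c "
from h import *
go(-29,40,120)"
```

```text
now sp-frame tip mm [-79.8 316.1 228.7] t 1.35 F [-0.81  1.44 -0.35] Fsp x -0.39
target W [ 0.5291 -0.228   0.139 ] shift [ 0.2177 -0.1771  0.1088] turn(tool z) 1.07 joints [ 0.45 -0.04 -0.23  0.   -1.38 -0.67]
```

inch_along(deltas={"rows": [[0, 0.11, -0.09, 0, 0.5], [0, 0.11, -0.09, 0, 0.5], [0, 0.218, -0.177, 0, 1.07], [0, 0.218, -0.177, 0, 1.07], [0, 0.218, -0.177, 0, 1.07], [0, 0.218, -0.177, 0.05, 1.07], [0, 0.218, -0.177, 0.1, 1.07], [0, 0.218, -0.177, 0.109, 1.07], [0, 0.218, -0.177, 0.109, 1.07]]})

```text
clock: 2.48
eef_pos: [0.531, -0.2232, 0.1402]
ee_rot: [0.0, -0.143, 0.99, -0.0]
contact_force: [-0.3, -0.4, 1.1]
gripper_width: -0.0002
grip_force: 0.0
```

```bash
python3 -c "
from h import *
go(-29,40,85)
for n in('top','scene'):
    p,d=cams.grab_frame(n); cv2.imwrite('pics/'+n+'1.png',p[:,:,::-1]); np.save('pics/'+n+'1.npy',d)
p=cv2.imread('pics/scene1.png')[100:255,230:380]; q=cv2.imread('pics/top1.png')[140:270,230:360]
cv2.imwrite('pics/c3.png',np.hstack([cv2.resize(p,(400,413),interpolation=2),cv2.resize(q,(400,413),interpolation=2)]))"
```

```text
now sp-frame tip mm [-25.9  44.1 121.2] t 2.475 F [-0.28 -0.42  1.11] Fsp x -0.39
target W [ 0.5291 -0.228   0.104 ] shift [ 0.0032 -0.004   0.0362] turn(tool z) 0.009 joints [-0.13  0.36 -0.03  0.   -1.19 -1.16]
```

View pics/c3.png

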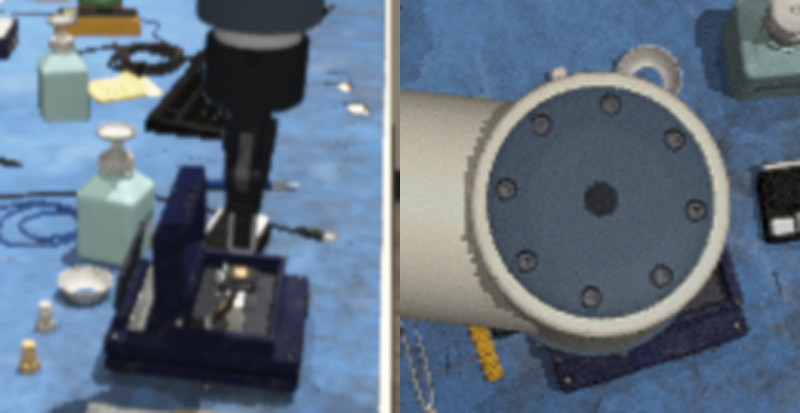

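Arm hangs over the splicer, with the closed fingertips at crop (243,248). I'll check the tip position against the depth cloud.

```bash
python3 -c "
from h import *
c,s=np.cos(YAW),np.sin(YAW)
print(proj('scene',[.531,-.2232,.1232]), 'crop tip full px',230+243/2.667,100+248/2.667)
d=np.load('pics/scene1.npy');P=cloud('scene',d)
print(d[183:197,312:330].round(2)[::2,::2])
q=P[150:200,300:335].reshape(-1,3); q=q[(d[150:200,300:335].ravel()>0)]
L=np.c_[c*(q[:,0]-C[0])+s*(q[:,1]-C[1]),-s*(q[:,0]-C[0])+c*(q[:,1]-C[1]),q[:,2]-.002]*1000
for lo in range(110,190,8):
    m=L[(L[:,2]>lo)&(L[:,2]<lo+8)&(L[:,0]<16)&(L[:,0]>-80)&(abs(L[:,1]-40)<60)]
    if len(m): print(lo,len(m),m.min(0).round(0),m.max(0).round(0))
"
```

```text
[[320.00785981 193.9143653 ]] crop tip full px 321.11361079865014 192.98837645294338
[[1.08 1.08 0.81 0.8  0.81 0.8  0.81 0.81 1.09]
 [1.07 1.07 0.82 0.81 0.8  0.8  0.81 0.82 1.08]
 [1.06 1.06 0.82 0.81 0.81 0.81 0.81 1.07 1.09]
 [1.04 1.05 0.82 0.81 0.82 0.81 0.82 1.07 1.08]
 [1.04 1.04 0.82 0.81 0.81 0.81 0.82 1.06 1.08]
 [1.03 1.03 0.82 0.82 0.82 0.81 0.82 1.06 1.09]
 [0.96 0.96 0.96 0.96 0.96 0.83 0.96 0.96 0.96]]
118 13 [-35.  48. 122.] [-15.  54. 126.]
126 26 [-37.  50. 127.] [-15.  60. 134.]
134 33 [-37.  40. 134.] [-17.  60. 142.]
142 37 [-37.  41. 142.] [-16.  59. 150.]
150 37 [-37.  49. 150.] [-16.  60. 157.]
158 11 [-33.  58. 158.] [-21.  61. 162.]
166 27 [-40.  40. 168.] [-13.  78. 174.]
174 33 [-40.  58. 174.] [-13.  85. 182.]
182 32 [-43.  15. 183.] [-15.  91. 190.]
```

inch_along(deltas={"rows": [[0, 0.003, -0.004, 0, 0.009], [0, 0.003, -0.004, 0.03, 0.009], [0, 0.003, -0.004, 0.03, 0.009]]})

```text
clock: 2.95
eef_pos: [0.5275, -0.2282, 0.1083]
ee_rot: [-0.001, -0.138, 0.99, 0.001]
contact_force: [0.4, 0.7, 0.9]
gripper_width: -0.0001
grip_force: 0.0
```

```bash
python3 -c "
from h import *
go(-29,40,80)"
```

```text
now sp-frame tip mm [-30.6  40.3  89.3] t 2.95 F [0.36 0.7  0.89] Fsp x 0.54
target W [ 0.5291 -0.228   0.099 ] shift [-0.0017 -0.0003  0.0093] turn(tool z) -0.002 joints [-0.14  0.38 -0.07 -0.   -1.12 -1.16]
```

inch_along(deltas={"rows": [[0, -0.002, 0, 0.003, 0], [0, -0.002, 0, 0.006, 0], [0, -0.002, 0, 0.009, 0], [0, -0.002, 0, 0.012, 0], [0, -0.002, 0, 0.015, 0], [0, -0.002, 0, 0.018, 0]]})

```text
clock: 3.7
eef_pos: [0.528, -0.2289, 0.0927]
ee_rot: [-0.003, -0.138, 0.99, -0.001]
contact_force: [-7.1, -1.0, 9.8]
gripper_width: -0.0
grip_force: 4.5
```

```bash
python3 -c "
from h import *
go(-29,40,54)"
```

```text
now sp-frame tip mm [-30.3  39.5  73.7] t 3.7 F [-7.06 -1.04  9.81] Fsp x -7.08
target W [ 0.5291 -0.228   0.073 ] shift [-0.0014  0.0005  0.0197] turn(tool z) -0.001 joints [-0.14  0.4  -0.1   0.   -1.08 -1.16]
```

The force is along +z and −x. The flap edge is sliding under the flat fingertip and friction nearly locks it. I'll lift, shift back, then go down along the edge's arc.

inch_along(deltas={"rows": [[0, 0, 0, -0.006, 0], [0, -0.005, 0, -0.006, 0], [0, -0.005, 0, -0.006, 0], [0, -0.005, 0, -0.006, 0]]})

```text
clock: 4.2
eef_pos: [0.5355, -0.2261, 0.097]
ee_rot: [-0.0, -0.138, 0.99, 0.0]
contact_force: [-0.1, -0.1, 0.4]
gripper_width: -0.0003
grip_force: 0.0
```

```bash
python3 -c "
from h import *
go(-24,40,74)
for n in ['scene']:
    p,d=cams.grab_frame(n); cv2.imwrite('pics/'+n+'2.png',p[:,:,::-1])
p=cv2.imread('pics/scene2.png')[170:250,260:360]
cv2.imwrite('pics/c4.png',cv2.resize(p,None,fx=6,fy=6,interpolation=2))
P=cloud('scene',d); c,s=np.cos(YAW),np.sin(YAW); q=P.reshape(-1,3)
L=np.c_[c*(q[:,0]-C[0])+s*(q[:,1]-C[1]),-s*(q[:,0]-C[0])+c*(q[:,1]-C[1]),q[:,2]-.002]*1000
f=L[(abs(L[:,1]-44)<8)&(L[:,0]>-45)&(L[:,0]<6)&(L[:,2]>52)&(L[:,2]<100)]; print(f[np.argsort(f[:,0])].round(0).astype(int)[::2].tolist())
"
```

```text
now sp-frame tip mm [-22.3  40.   78. ] t 4.2 F [-0.09 -0.07  0.39] Fsp x -0.1
target W [ 0.5339 -0.2266  0.093 ] shift [ 0.0017 -0.      0.004 ] turn(tool z) -0.001 joints [-0.13  0.4  -0.07 -0.   -1.09 -1.16]
[[-34, 42, 89], [-34, 44, 95], [-33, 47, 81], [-33, 48, 87], [-32, 45, 87], [-32, 48, 97], [-31, 49, 84], [-31, 47, 86], [-30, 47, 88], [-30, 49, 94], [-29, 49, 79], [-29, 49, 82], [-27, 48, 68], [-27, 45, 71], [-26, 40, 71], [-26, 52, 70], [-25, 43, 70], [-24, 50, 92], [-24, 51, 64], [-23, 45, 68], [-22, 41, 69], [-22, 51, 90], [-21, 51, 64], [-20, 52, 85], [-20, 40, 65], [-20, 39, 67], [-19, 49, 65], [-18, 48, 80], [-16, 47, 64], [-16, 47, 79], [-15, 46, 81], [-15, 47, 87], [-15, 52, 61], [-15, 47, 94], [-15, 48, 99], [-14, 43, 61], [-13, 47, 81], [-13, 48, 87], [-13, 47, 89], [-13, 47, 94], [-12, 48, 100], [-11, 40, 59], [-11, 51, 55], [-10, 49, 59], [-9, 40, 59], [-8, 47, 57], [-7, 37, 57], [-6, 45, 53], [-4, 37, 54], [-2, 36, 53], [0, 38, 53]]
```

View pics/c4.png

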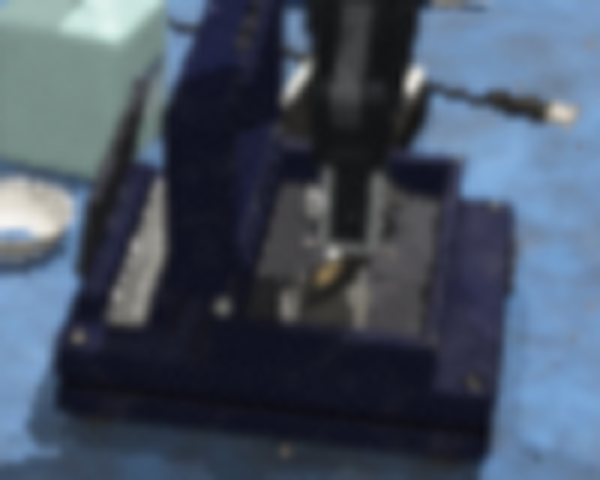

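The scene crop (fingertip about (350,245), flap edge (335,265)) shows the flap lowered to about 0.6 rad and the cover still upright. Going down along the arc now.

inch_along(deltas={"rows": [[0, 0, 0, 0.003, 0], [0, 0, 0, 0.006, 0], [0, 0.002, 0, 0.008, 0], [0, 0.004, 0, 0.01, 0], [0, 0.006, 0, 0.012, 0]]})

```text
clock: 4.88
eef_pos: [0.5301, -0.2279, 0.0852]
ee_rot: [0.001, -0.138, 0.99, -0.0]
contact_force: [1.0, 1.0, 0.8]
gripper_width: -0.0001
grip_force: 0.3
```

```bash
python3 -c "
from h import *
go(-35,40,54)"
```

```text
now sp-frame tip mm [-28.1  39.8  66.2] t 4.875 F [1.02 1.02 0.81] Fsp x 1.26
target W [ 0.5234 -0.2296  0.073 ] shift [0.0069 0.0002 0.0122] turn(tool z) -0.001 joints [-0.14  0.41 -0.1  -0.   -1.06 -1.16]
```

Light forces, as planned. Continuing.

inch_along(deltas={"rows": [[0, 0.002, 0, 0.002, 0], [0, 0.003, 0, 0.004, 0], [0, 0.004, 0, 0.006, 0], [0, 0.005, 0, 0.008, 0], [0, 0.006, 0, 0.009, 0]]})

```text
clock: 5.5
eef_pos: [0.5237, -0.2296, 0.076]
ee_rot: [-0.0, -0.138, 0.99, 0.0]
contact_force: [0.6, -0.3, 0.2]
gripper_width: -0.0
grip_force: 0.2
```

```bash
python3 -c "
from h import *
go(-35,40,54)"
```

```text
now sp-frame tip mm [-34.7  40.   57. ] t 5.5 F [ 0.55 -0.25  0.24] Fsp x 0.46
target W [ 0.5234 -0.2296  0.073 ] shift [0.0003 0.     0.003 ] turn(tool z) -0.001 joints [-0.14  0.41 -0.13 -0.   -1.03 -1.15]
```

inch_along(deltas={"rows": [[0, 0, 0, 0.001, 0], [0, 0, 0, 0.002, 0], [0, 0, 0, 0.003, 0], [0, 0, 0, 0.003, 0]]})

```text
clock: 6.0
eef_pos: [0.5239, -0.2296, 0.0732]
ee_rot: [-0.0, -0.138, 0.99, 0.0]
contact_force: [-0.3, -0.5, -0.0]
gripper_width: 0.0001
grip_force: 0.0
```

```bash
python3 -c "
from h import *
go(-35,40,54)"
```

```text
now sp-frame tip mm [-34.5  39.9  54.2] t 6.0 F [-0.33 -0.52 -0.01] Fsp x -0.46
target W [ 0.5234 -0.2296  0.073 ] shift [0.0005 0.0001 0.0002] turn(tool z) -0.001 joints [-0.14  0.41 -0.13 -0.   -1.03 -1.15]
```

inch_along(deltas={"rows": [[0, 0, 0, 0.0005, 0], [0, 0, 0, 0.001, 0], [0, 0, 0, 0.001, 0]]})

```text
clock: 6.38
eef_pos: [0.524, -0.2296, 0.073]
ee_rot: [0.0, -0.138, 0.99, -0.0]
contact_force: [-1.7, 1.9, 4.7]
gripper_width: 0.0001
grip_force: 2.8
```

inch_along(deltas={"rows": [[0, 0, 0, 0.0005, 0], [0, 0, 0, 0.001, 0], [0, 0, 0, 0.001, 0]]})

```text
clock: 6.75
eef_pos: [0.524, -0.2297, 0.0729]
ee_rot: [0.0, -0.138, 0.99, -0.0]
contact_force: [-4.4, 2.6, 10.1]
gripper_width: -0.0003
grip_force: 5.4
```

Firm stop at tip z 54, so the flap is flat. Lift clear and look.

inch_along(deltas={"rows": [[0, 0, 0, -0.01, 0], [0, 0, 0, -0.06, 0], [0, 0, 0, -0.12, 0], [0, 0, 0, -0.13, 0], [0, 0, 0, -0.13, 0]]})

```text
clock: 7.38
eef_pos: [0.5242, -0.2295, 0.2019]
ee_rot: [0.001, -0.138, 0.99, -0.0]
contact_force: [0.2, 0.4, -0.9]
gripper_width: 0.0001
grip_force: 0.0
```

```bash
python3 -c "
from h import *
go(64,0,180)
p,d=cams.grab_frame('scene'); cv2.imwrite('pics/scene3.png',p[:,:,::-1])
P=cloud('scene',d); c,s=np.cos(YAW),np.sin(YAW); q=P.reshape(-1,3)
L=np.c_[c*(q[:,0]-C[0])+s*(q[:,1]-C[1]),-s*(q[:,0]-C[0])+c*(q[:,1]-C[1]),q[:,2]-.002]*1000
f=L[(abs(L[:,1]-42)<9)&(L[:,0]>-40)&(L[:,0]<0)&(L[:,2]>45)&(L[:,2]<100)]; print('flap',len(f),f[:,2].min(),np.median(f[:,2]),f[:,2].max())
f=L[(abs(L[:,1])<70)&(L[:,0]>10)&(L[:,0]<60)&(L[:,2]>130)&(L[:,2]<152)]; print('cover',f.min(0),f.max(0))
f=L[(abs(L[:,1])<50)&(L[:,0]>55)&(L[:,0]<90)&(L[:,2]>62)&(L[:,2]<125)]; print('lid',f.min(0),f.max(0))
"
```

```text
now sp-frame tip mm [-34.1  39.9 182.9] t 7.375 F [ 0.16  0.35 -0.86] Fsp x 0.26
target W [ 0.6295 -0.2409  0.199 ] shift [-0.0982 -0.0398  0.0031] turn(tool z) -0.001 joints [-0.14  0.32  0.07 -0.   -1.33 -1.15]
flap 75 45.229584577952345 53.64438999407922 55.56355938502494
cover [ 18.12537941 -69.03428109 130.88265383] [ 43.03150738  69.18560453 146.73136932]
lid [ 69.06251754 -49.886709    62.5423328 ] [76.24217415 49.75717598 95.61887403]
```

inch_along(deltas={"rows": [[0, -0.05, -0.02, 0, 0], [0, -0.098, -0.04, 0, 0], [0, -0.098, -0.04, 0, 0], [0, -0.098, -0.04, 0, 0], [0, -0.098, -0.04, 0.03, 0], [0, -0.098, -0.04, 0.06, 0], [0, -0.098, -0.04, 0.07, 0], [0, -0.098, -0.04, 0.07, 0]]})

```text
clock: 8.43
eef_pos: [0.6285, -0.2414, 0.1316]
ee_rot: [-0.0, -0.138, 0.99, -0.0]
contact_force: [0.4, 0.0, 0.4]
gripper_width: 0.0
grip_force: 0.0
```

```bash
python3 -c "
from h import *
go(54,0,112)"
```

```text
now sp-frame tip mm [ 6.290e+01 -1.000e-01  1.126e+02] t 8.425 F [0.36 0.05 0.4 ] Fsp x 0.36
target W [ 0.6199 -0.2437  0.131 ] shift [0.0089 0.0001 0.0006] turn(tool z) -0.001 joints [-0.14  0.55  0.26  0.   -1.28 -1.16]
```

inch_along(deltas={"rows": [[0, 0.004, 0, 0, 0], [0, 0.008, 0, 0, 0], [0, 0.011, 0, 0, 0], [0, 0.014, 0, 0, 0], [0, 0.017, 0, 0, 0]]})

```text
clock: 9.05
eef_pos: [0.613, -0.246, 0.1318]
ee_rot: [0.001, -0.138, 0.99, -0.0]
contact_force: [2.3, 0.6, 0.8]
gripper_width: -0.0001
grip_force: 0.9
```

inch_along(deltas={"rows": [[0, 0.004, 0, 0, 0], [0, 0.008, 0, 0, 0], [0, 0.012, 0, 0, 0], [0, 0.016, 0, 0, 0]]})

```text
clock: 9.55
eef_pos: [0.597, -0.2505, 0.1313]
ee_rot: [-0.0, -0.138, 0.99, -0.0]
contact_force: [1.3, -0.8, 2.1]
gripper_width: 0.0003
grip_force: 0.9
```

```bash
python3 -c "
from h import *
go(20,0,112)
p,d=cams.grab_frame('scene'); cv2.imwrite('pics/scene4.png',p[:,:,::-1])
cv2.imwrite('pics/c5.png',cv2.resize(p[100:260,230:380,::-1],None,fx=3.5,fy=3.5,interpolation=2))"
```

```text
now sp-frame tip mm [ 30.1  -0.2 112.3] t 9.55 F [ 1.33 -0.83  2.15] Fsp x 1.05
target W [ 0.5872 -0.253   0.131 ] shift [0.0101 0.0002 0.0003] turn(tool z) -0.001 joints [-0.16  0.5   0.17  0.   -1.24 -1.14]
```

View pics/c5.png

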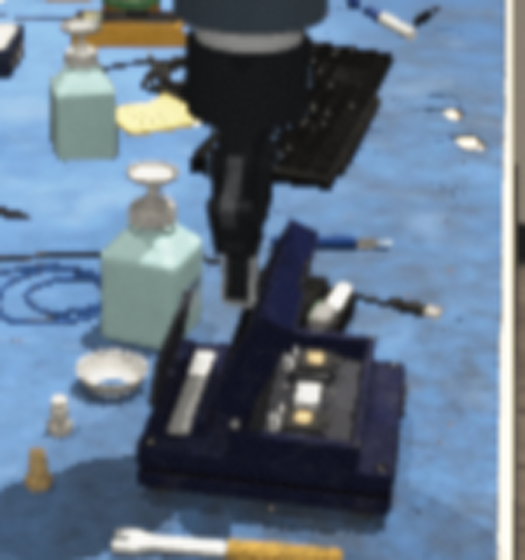

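The picture shows the cover tipping forward (edge at crop (300,230)), both flaps flat, and the lid still open at (170,350). Continuing along the arc.

inch_along(deltas={"rows": [[0, 0.005, 0, 0, 0], [0, 0.01, 0, 0, 0], [0, 0.015, 0, 0.001, 0], [0, 0.02, 0, 0.002, 0], [0, 0.026, 0, 0.004, 0], [0, 0.031, 0, 0.007, 0]]})

```text
clock: 10.35
eef_pos: [0.5671, -0.2589, 0.1242]
ee_rot: [0.0, -0.138, 0.99, -0.0]
contact_force: [0.8, -0.3, 0.6]
gripper_width: -0.0002
grip_force: 0.4
```

```bash
python3 -c "
from h import *
go(-20,0,90)"
```

```text
now sp-frame tip mm [-1.000e+00 -1.000e-01  1.052e+02] t 10.35 F [ 0.82 -0.33  0.6 ] Fsp x 0.7
target W [ 0.5488 -0.264   0.109 ] shift [0.019  0.0001 0.0152] turn(tool z) -0.001 joints [-0.18  0.46  0.09  0.   -1.2  -1.12]
```

inch_along(deltas={"rows": [[0, 0.005, 0, 0.003, 0], [0, 0.009, 0, 0.006, 0], [0, 0.013, 0, 0.01, 0], [0, 0.017, 0, 0.014, 0], [0, 0.021, 0, 0.018, 0], [0, 0.024, 0, 0.021, 0]]})

```text
clock: 11.1
eef_pos: [0.5439, -0.2654, 0.1029]
ee_rot: [-0.0, -0.138, 0.99, 0.0]
contact_force: [0.3, 0.0, 0.1]
gripper_width: -0.0002
grip_force: 0.1
```

```bash
python3 -c "
from h import *
go(-26,0,82)"
```

```text
now sp-frame tip mm [-25.   -0.   83.9] t 11.1 F [0.34 0.03 0.14] Fsp x 0.34
target W [ 0.543  -0.2656  0.101 ] shift [0.001  0.     0.0019] turn(tool z) -0.001 joints [-0.2   0.44  0.   -0.   -1.13 -1.1 ]
```

inch_along(deltas={"rows": [[0, 0.004, 0, 0.001, 0], [0, 0.008, 0, 0.002, 0], [0, 0.008, 0, 0.0025, 0], [0, 0.008, 0, 0.003, 0], [0, 0.008, 0, 0.003, 0]]})

```text
clock: 11.72
eef_pos: [0.5362, -0.2678, 0.1011]
ee_rot: [-0.0, -0.138, 0.99, -0.0]
contact_force: [-4.2, 1.1, 6.0]
gripper_width: -0.0003
grip_force: 3.0
```

```bash
python3 -c "
from h import *
go(-34,0,82)"
```

```text
now sp-frame tip mm [-33.1  -0.2  82.1] t 11.725 F [-4.19  1.07  5.97] Fsp x -3.73
target W [ 0.5353 -0.2678  0.101 ] shift [0.0009 0.0002 0.0001] turn(tool z) -0.001 joints [-0.2   0.43 -0.02  0.   -1.12 -1.09]
```

The cover stops at 82 mm with 6 N, so it is shut. Withdraw and check.

inch_along(deltas={"rows": [[0, 0, 0, -0.005, 0], [0, 0, 0, -0.04, 0], [0, 0, 0, -0.1, 0], [0, 0, 0, -0.15, 0], [0, 0, 0, -0.15, 0], [0, 0.1, 0.15, -0.15, 0], [0, 0.1, 0.15, -0.15, 0], [0, 0.1, 0.15, -0.15, 0], [0, 0.1, 0.15, -0.15, 0], [0, 0.1, 0.15, -0.15, 0]]})

```text
clock: 12.98
eef_pos: [0.3999, -0.1505, 0.2503]
ee_rot: [0.0, -0.138, 0.99, -0.0]
contact_force: [-0.7, 0.3, 0.5]
gripper_width: -0.0001
grip_force: 0.0
```

```bash
python3 -c "
from h import *
c,s=np.cos(YAW),np.sin(YAW)
for n in('scene','top'):
    p,d=cams.grab_frame(n); cv2.imwrite('pics/'+n+'5.png',p[:,:,::-1])
    q=cloud(n,d).reshape(-1,3)
    L=np.c_[c*(q[:,0]-C[0])+s*(q[:,1]-C[1]),-s*(q[:,0]-C[0])+c*(q[:,1]-C[1]),q[:,2]-.002]*1000
    for x0,x1 in((-54,-40),(-5,10)):
        f=L[(abs(L[:,1])<65)&(L[:,0]>x0)&(L[:,0]<x1)&(L[:,2]>30)&(L[:,2]<150)]; print(n,'cover',x0,len(f),np.median(f[:,2]) if len(f) else '')
    f=L[(abs(L[:,1])<50)&(L[:,0]>55)&(L[:,0]<90)&(L[:,2]>62)&(L[:,2]<125)]; print('lid',f.min(0),f.max(0)) if len(f) else 0
a=cv2.imread('pics/scene5.png')[110:290,220:370]; b=cv2.imread('pics/top5.png')[130:290,225:405]
cv2.imwrite('pics/c6.png',np.hstack([cv2.resize(a,(350,420)),cv2.resize(b,(450,420))]))"
```

```text
scene cover -54 169 82.12788810089988
scene cover -5 173 82.25325492367408
lid [ 69.51873663 -47.47389071  62.20851356] [74.29011157 49.47376017 94.93417078]
top cover -54 366 81.38864448195903
top cover -5 380 81.22679809362366
lid [ 68.85884558 -49.80961736  62.36154957] [ 74.1927578   49.85944569 100.15443552]
```

View pics/c6.png

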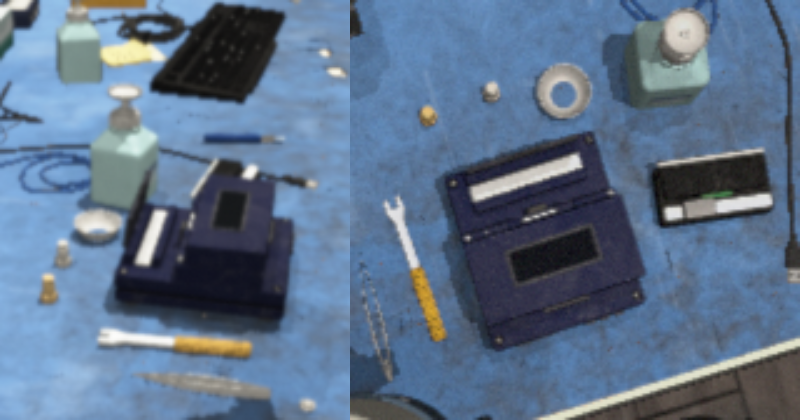

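The cover is shut flat (z about 82 at front and back), the lid is still open (scene crop (140,200)), everything around the splicer is where it was, and the arm is clear.

```bash
python3 -c "
from rig import ctrl, cams
print(ctrl.sign_off())"
```

```text
the job is handed in; nothing more can be done
None
```

The splicer is closed and handed in after about 13 s on the robot clock: the left flap was pressed flat first, then the wind cover was pushed fully shut; the heater lid still stands open, nothing else was touched, and the arm is clear (the first press on the flap edge reached about 12 N before I changed the approach).

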